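Prop the gift case open and stack the tins in it

ROBOT

A 6-joint arm with a two-finger parallel gripper is mounted at the origin on the work surface. World frame = base frame: x ahead of the robot, y to its left, z up, the work surface at z = 0. Lengths are in m, angles in rad, forces in N, time in s.
With the tool pointing down it reaches from about 0.3 to 0.775 m from the base axis. Payload 14.6 kg.
Tool frame: the origin (TCP) lies at the very end of the fingers, on their centre line; the grasp point (between the pads) lies 19 mm behind it; z points along the fingers, y is the line along which they close (so a half turn about z gives the same grasp; the last joint's range is limited). The gripper opens to 94 mm and grips with 3 to 60 N. Pads are 16 mm wide; open, the fingers measure 119 mm over their backs; the gripper's body (75 mm by 177 mm) begins 78 mm behind the grasp point.
Start: joints at [-1.179, 0.3, 1.521, -0, 1.321, -0.067], TCP at [0.244, -0.493, 0.205] pointing down, gripper open.
Joint ranges: [-3.03, 3.03], [-0.79, 2.21], [0.23, 2.52], [-1.04, 4.18], [0, 3.07], [-2.55, 2.55]. Speed limits (rad/s): [2.22, 2.22, 2.57, 3.14, 3.14, 3.14].

INTERFACE

Orientations are given as [roll, pitch, yaw] about the fixed x, y, z axes, in that order (R = Rz(yaw) Ry(pitch) Rx(roll)).
In Python, from station import ctrl gives the robot as it stands.
- The arm moves only by the tool carry_out, never from a script. Its argument "motion" is text: rows parted by semicolons, each of 7 numbers parted by spaces: the shift along the world's x, y, z in m, then the turn, a rotation vector about the world's x, y, z in degrees, then the closure in counts, from 0 (fully open) to 255 (shut). In form: dx dy dz wx wy wz hand; .... A call has 1 to 20 rows; each row shifts and turns the commanded pose from where the row before left it; what a row does not reach is not made up. A row lasts 1/12 s, in which the tool goes at most 41.7 mm and 7.16 degrees, less where a joint would pass 70% of its speed; a pose out of reach is approached as far as the arm can. A call is refused whole if a number of a shift passes 0.0417 or a number of a turn 7.16, either way. A call with a gripper value outside its range is refused whole. The fingers move at their own pace and stop on an object; "grip_force" is the grip in N (left out, the last holds). Time passes only in rows, so rows that do not move let the fingers close. It gives the time, the measured TCP pose, the force, the opening and the grip force at its end, in the units of the state.
- ctrl.get_obs(): the state, without advancing time (a new reading comes with each control period).
- ctrl.camera(name): name is "scene" or "top" or "wrist"; returns a dict with "pixels" (400x640x3 uint8, red, green, blue), "range_z" (400x640 float32, m along the optical axis (not along the pixel's ray), 0 where there is no reading), "K" (3x3 intrinsics, pixels), "dist" ([k1, k2, p1, p2, k3] as OpenCV has them; the pictures are not rectified), "position" and "attitude" of the camera in the world. Camera axes: x right, y up, looking along -z (the intrinsics and any distortion apply to the point x, -y, -z); pixel columns grow to the right and rows downward; lengths in m; the calibration is good to about 2 mm. A picture is of the moment at which its call begins.
- ctrl.hand_in(): hands the job in; it is judged then, once.
The state is a dict: "time_s": time; "qpos": joint angles; "joint_vel": joint speeds; "tau": joint torques, N m; "ee_pos": TCP position; "eef_rot": TCP orientation; "force": force on the tool from outside, world axes, zero at the start; "moment": the same for the moment, N m; "grip_width": finger opening in m; "grip_force": force on a finger pad.
Only numpy, scipy, OpenCV 4.12 (cv2) and the standard library are available. Lean on these libraries where they do the work, as an engineer would, in place of code of your own. Each camera call takes 0.05 s, during which the arm holds its last target. There are 200 camera calls.

TASK

Open the gift case's lid all the way, flip up the stay inside to its stop and bring the lid back so that it rests on the stay, propped open. Only then stack every tin that is on the table flat and centred on the cork board in the case, one upon the other, widest at the bottom and narrowest on top, and leave the stack standing with the lid still propped; the jars, bottles, tape and pen case stay where they are.

Things in the scene. Friction and masses are not known exactly. Their poses are not given: they have to be found in the camera images.
- case: open-topped light-wood gift case, 270 x 210 mm and 80 mm high, walls and floor 6 mm thick, fixed to the table; origin under its centre. Its x axis runs parallel to the lid's hinge, its +y side carries the hinge, its -y side is the free (opening) side; z up. The hinge side looks away from the robot, within about 0.3 rad.
- lid (a joint): angle of the flat wooden lid (8 mm thick, 270 x 210 mm, about 0.4 kg) about the hinge on the case's +y rim, rad: 0 = shut, grows as it opens, 1.57 = upright, 1.70 = leaning back on its stop, where it stays by itself. Below upright it sinks shut slowly by its own weight (damped hinge, about 0.25 N m s/rad). Propped on the raised stay it rests at about 1.33; a black rubber block (22 mm thick) under the lid then sits against the stay's tip.
- lid_tab (a point): grip point in the middle of the brass tab that sticks out of the lid's free edge; 230 mm from the hinge line. The tab is 28 mm wide along the case's x axis, 8 mm thick and sticks 45 mm out of the edge (this point is 20 mm out), so fingers that close along the case's x axis can hold it from above at any lid angle while it turns between them. With the lid shut it lies level, 85 mm above the table; upright it points up.
- lid_hinge (a point): point on the lid's hinge line level with the tab (81 mm above the table); the tab moves on a circle about it in the plane of the case's y and z axes.
- stay (a joint): angle of the stay, a steel rod of 12 mm diameter inside the case, under the lid, rad: 0 = lying level, pointing to the hinge side (case +y); 0.7 = fully up on its stop, its tip leaning towards the hinge. The pivot is stiff: it stays where it is left. The rubber block under the lid can rest on its tip and then presses it against its stop.
- stay_grip (a point): middle of the red sleeve on the stay, 95 mm from the pivot; the sleeve is 16 mm wide (along the case's x axis), 16 mm high and 36 mm long along the rod. Lying, it is 50 mm above the table, 44 mm from the inner face of the case's -x end wall and 44 mm above the inner floor.
- stay_pivot (a point): pivot of the stay, 95 mm from the sleeve's middle, 50 mm above the table; the stay turns about the case's x axis through it. The rod is 162 mm long from here to its tip.
- board_top (a point): centre of the top face of the round cork board (80 mm across, 5 mm thick) fixed on the case's floor, 11 mm above the table.
- tin_red_mid (a point): centre (8 mm above its underside) of the flat round tin with a red label, 66 mm in diameter, 16 mm high, loose, about 40 to 170 g; either face may be up. Not there in some runs.
- tin_yellow_mid (a point): centre (8 mm above its underside) of the flat round tin with a yellow label, 60 mm in diameter, 16 mm high, loose, about 40 to 170 g; either face may be up. Not there in some runs.
- tin_green_mid (a point): centre (8 mm above its underside) of the flat round tin with a green label, 54 mm in diameter, 16 mm high, loose, about 40 to 170 g; either face may be up. Not there in some runs.
- tin_blue_mid (a point): centre (8 mm above its underside) of the flat round tin with a blue label, 48 mm in diameter, 16 mm high, loose, about 40 to 170 g; either face may be up. Not there in some runs.
- tin_white_mid (a point): centre (8 mm above its underside) of the flat round tin with a white label, 42 mm in diameter, 16 mm high, loose, about 40 to 170 g; either face may be up. Not there in some runs.
- tin_red: the same tin; origin at the middle of its underside, z along its axis.
- tin_yellow: the same tin; origin at the middle of its underside, z along its axis.
- tin_green: the same tin; origin at the middle of its underside, z along its axis.
- tin_blue: the same tin; origin at the middle of its underside, z along its axis.
- tin_white: the same tin; origin at the middle of its underside, z along its axis.
- olive_jar: bystander, to be left alone: green glass jar, 60 mm across, 90 mm high; origin under its centre.
- tape_roll: bystander, to be left alone: amber tape roll lying flat, 84 mm across, 24 mm high; origin under its centre.
- pen_case: bystander, to be left alone: blue flat case, 130 x 30 x 18 mm; origin under its centre.
- oil_bottle: bystander, to be left alone: amber bottle, 60 mm across, 200 mm high; origin under its centre.
- spray: bystander, to be left alone: white bottle, 64 mm across, 160 mm high; origin under its centre.
- honey_jar: bystander, to be left alone: amber jar, 64 mm across, 80 mm high; origin under its centre.
Not all that is in view belongs to the job. Leave any purple look-alike of the tin_white alone.

How it is judged:
By the outcome, as a careful person would: the job done as asked, in the order asked, and still so for the second after the job is handed in, with the robot touching nothing.
Of tin_red, tin_yellow, tin_green, tin_blue, tin_white only 3 to 4 are there at a start; the rules pass over those that are not, and their reading is None.
At some moment in a run one of tin_red, tin_yellow, tin_green, tin_blue, tin_white may be knocked a few centimetres aside while the robot is not near it.
Once in a run the grip may slacken for a moment while it holds something.
It also fails if it takes over 210 s, if anything falls off the work surface, if the arm or the gripper's body presses on something with over 40 N, if the wrist force passes 120 N, or if a joint passes its speed limit or range.

## Working session

There is one attempt and no reset: what is moved stays moved. The work goes in short steps, Python scripts to look and compute and a tool call to move; the robot and the scene stay as the last step left them, time stands still between calls to the robot, and variables do not carry over. Pictures are saved under pics/ and viewed, at most 14 in all, crops included, and the job is handed in when it is done.

Besides the shell and the picture viewer there is one more tool, called after "Emit:" as name(argument=value, ...) on one line, values as JSON. carry_out: Moves the arm, as the interface text tells. Its arguments: {"type":"object","properties":{"motion":{"type":"string"},"grip_force":{"type":"number"}},"required":["motion"]}

```bash
mkdir -p pics
cat > h.py <<'E'
import numpy as np,cv2
from station import ctrl
def R_att(a):
    a=np.array(a,float)
    if a.shape==(3,3): return a
    from scipy.spatial.transform import Rotation as R
    if a.size==3: return R.from_euler('xyz',a).as_matrix()
    return R.from_quat(a).as_matrix()
def cam(n,save=None):
    c=ctrl.camera(n)
    if save: cv2.imwrite('pics/'+save+'.png',c['pixels'][:,:,::-1])
    np.savez('pics/last_%s.npz'%n,**{k:np.array(v) for k,v in c.items()})
    return c
def load(n): return dict(np.load('pics/last_%s.npz'%n))
def ray(c,u,v):
    p=cv2.undistortPoints(np.array([[[u,v]]],float),c['K'],np.array(c['dist'],float))[0,0]
    return np.array([p[0],-p[1],-1.])
def pt(c,u,v,z=None):
    "world point at pixel; z given: intersect plane, else depth"
    R=R_att(c['attitude']);d=R@ray(c,u,v);o=np.array(c['position'])
    if z is not None: return o+d*(z-o[2])/d[2]
    return o+d*float(np.median([x for x in c['range_z'][int(v)-1:int(v)+2,int(u)-1:int(u)+2].ravel() if x>0] or [0]))
def cloud(c):
    H,W=c['range_z'].shape
    uv=np.stack(np.meshgrid(np.arange(W),np.arange(H)),-1).reshape(-1,1,2).astype(float)
    p=cv2.undistortPoints(uv,c['K'],np.array(c['dist'],float))[:,0]
    d=np.c_[p[:,0],-p[:,1],-np.ones(len(p))]@R_att(c['attitude']).T
    P=np.array(c['position'])+d*c['range_z'].reshape(-1,1)
    P[c['range_z'].ravel()==0]=np.nan
    return P.reshape(H,W,3)
E
python3 - <<'E'
from h import *
for n in('scene','top'):
    c=cam(n,n+'0');print(n,c['position'],c['attitude'],c['K'],c['dist'])
print(ctrl.get_obs())
E
```

```text
scene [1.44832728 0.61789098 0.96839056] [0.89888553 0.01577098 2.13608974] [[484.49242476   0.         324.8971508 ]
 [  0.         484.49242476 204.54445269]
 [  0.           0.           1.        ]] [-0.14764083  0.          0.          0.          0.        ]
top [0.37374776 0.01507257 1.1975966 ] [ 0.10488776 -0.02627744 -1.56146742] [[412.51354049   0.         315.79229063]
 [  0.         412.51354049 196.3325738 ]
 [  0.           0.           1.        ]] [0.0241303 0.        0.        0.        0.       ]
{'time_s': 0.1, 'qpos': array([-1.17858968e+00,  3.00393422e-01,  1.52150462e+00,  1.92262085e-05,
        1.32068763e+00, -6.66102003e-02]), 'joint_vel': array([-0.00089578, -0.00194799, -0.00178652,  0.00058577,  0.00010202,
       -0.00024372]), 'tau': array([ 1.07043561e-03, -5.32642722e+01, -3.53285050e+01,  7.09787384e-02,
        2.35055108e-02, -4.62749676e-05]), 'ee_pos': array([ 0.24349846, -0.49290959,  0.20496128]), 'eef_rot': array([-3.14060307e+00, -8.46783368e-05,  4.58812037e-01]), 'force': array([-0.21386282,  0.44278815,  0.14747945]), 'moment': array([-0.02529953,  0.01578646, -0.02943647]), 'grip_force': 0.0, 'grip_width': 0.09416515142464886}
```

View pics/top0.png

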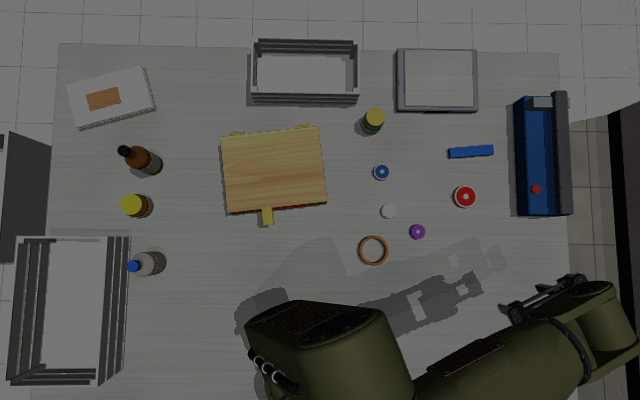

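View pics/scene0.png

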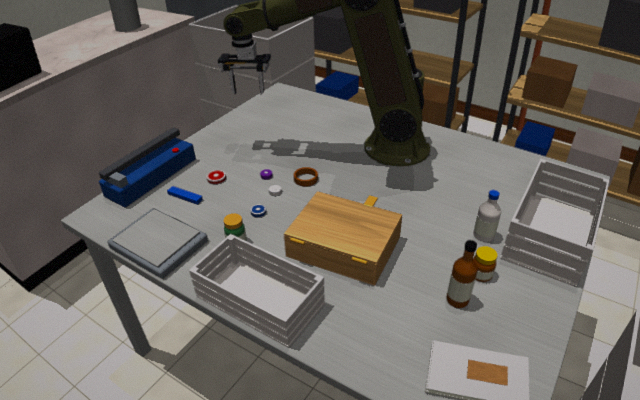

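The top view shows the case lid at (273,170) with its tab at (267,216). Tin candidates are red (465,197), blue (381,172) and white (388,211). The things that could be confused with them are the purple look-alike (417,231), the tape roll (373,250), the olive jar lid (375,117) and the honey jar lid (132,205). I'll check the choice in one close crop.

Run:
```python
from h import *
c=load('top')
cr=c['pixels'][115:270,210:490][:,:,::-1]
cv2.imwrite('pics/crop1.png',cv2.resize(cr,None,fx=2.8,fy=2.8,interpolation=cv2.INTER_CUBIC))
P=cloud(c)
# lid plane points
m=(P[...,2]>.075)&(P[...,2]<.1)&(P[...,0]>.3)&(P[...,0]<.75)
n,l,s,ce=cv2.connectedComponentsWithStats(m.astype(np.uint8))
for i in range(1,n):
    if s[i,4]>1000:
        q=P[l==i]; r=cv2.minAreaRect(q[:,:2].astype(np.float32)*1000);print('lid',r,np.median(q[:,2]),s[i])
        # erode tab
        mm=cv2.morphologyEx((l==i).astype(np.uint8),cv2.MORPH_OPEN,np.ones((25,25),np.uint8))
        r=cv2.minAreaRect(P[mm>0][:,:2].astype(np.float32)*1000);print('opened',r,cv2.boxPoints(r))
print('tab',pt(c,267,216,.089),pt(c,267,224,.089))
for k,(u,v) in dict(red=(465,197),blue=(381,172),white=(388,211),purple=(417,231),olive=(375,117),tape=(373,250)).items(): print(k,pt(c,u,v,.016),P[v,u,2])
```

```text
lid ((547.6072998046875, 101.94305419921875), (263.3907165527344, 270.19500732421875), 7.687833786010742) 0.08915434220702267 [ 220  125  107  101 7841]
opened ((563.4638671875, 108.4262924194336), (196.70370483398438, 264.5901184082031), 0.47858357429504395) [[464.0104   239.89523 ]
 [466.2205   -24.685669]
 [662.91736  -23.042648]
 [660.7073   241.53825 ]]
tab [0.43617504 0.11734572 0.089     ] [0.41477279 0.11687483 0.089     ]
red [ 0.50175483 -0.44756196  0.016     ] 0.01663995576470012
blue [ 0.57194397 -0.20392741  0.016     ] 0.01838265122277094
white [ 0.45848752 -0.2233447   0.016     ] 0.016580617942588027
purple [ 0.40194719 -0.30627921  0.016     ] 0.020192916120064908
olive [ 0.73573193 -0.18721973  0.016     ] 0.08951508957417431
tape [ 0.34664131 -0.1793512   0.016     ] 0.0012914891693835973
```

View pics/crop1.png

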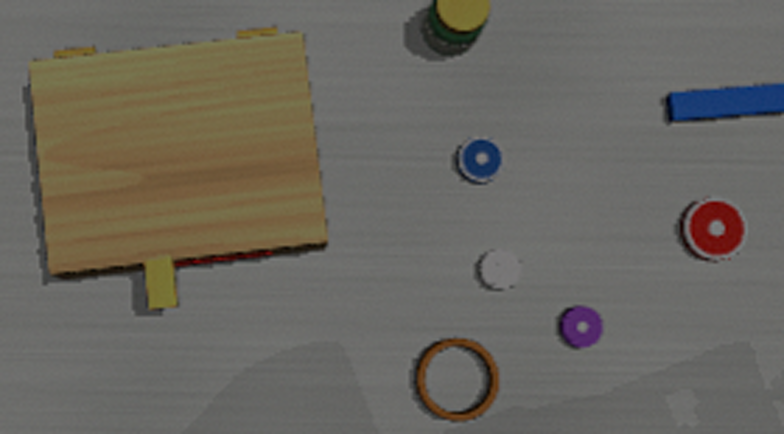

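The crop confirms the choice: a blue tin, a plain white-faced tin about 43 mm across, a red tin, and the purple decoy, which I'll leave alone. The tab is at crop (161,283). I'll compute the case frame now.

Run:
```python
from h import *
c=load('top')
f=lambda x,y:pt(c,210+x/2.8,115+y/2.8,.089)[:2]
BL,BR,FR,FL=f(30,62),f(303,34),f(327,243),f(50,275)
for p in(BL,BR,FR,FL):print(p.round(4))
ex=(BR-BL+FR-FL);ex/=np.linalg.norm(ex);a=np.arctan2(ex[1],ex[0]);ey=np.array([-ex[1],ex[0]])
ce=(BL+BR+FR+FL)/4
print('ex',ex,'yaw',a,np.degrees(a),'centre',ce,[np.linalg.norm(x) for x in(BR-BL,FR-FL,BL-FL,BR-FR)])
for q in((161,283),(147,258),(173,256),(150,309),(177,305)):
    d=f(*q)-ce;print(q,f(*q).round(4),(d@ex).round(4),(d@ey).round(4))
print(ctrl.get_obs()['eef_rot'])
```

```text
[0.6497 0.2475]
[ 0.6822 -0.0179]
[ 0.4763 -0.0428]
[0.4425 0.2218]
ex [ 0.12409071 -0.99227088] yaw -1.4463849165840141 -82.87175127164564 centre [0.56267623 0.10214922] [np.float64(0.26733386462392117), np.float64(0.2667337142597604), np.float64(0.20873864941932369), np.float64(0.2073782352716795)]
(161, 283) [0.436 0.116] -0.0295 -0.124
(147, 258) [0.4598 0.1299] -0.0403 -0.0986
(173, 256) [0.462  0.1051] -0.0154 -0.0995
(150, 309) [0.4111 0.1259] -0.0424 -0.1475
(177, 305) [0.4151 0.1003] -0.0165 -0.1466
[-3.14060307e+00 -8.46783368e-05  4.58812037e-01]
```

Emit:
carry_out(motion="0.012 0.038 0 0 0 -1.2 100;0.012 0.038 0 0 0 -1.2 100;0.012 0.038 0 0 0 -1.2 100;0.012 0.038 0 0 0 -1.2 100;0.012 0.038 0 0 0 -1.2 100;0.012 0.038 0 0 0 -1.2 100;0.012 0.038 0 0 0 -1.2 100;0.012 0.038 0 0 0 -1.2 100;0.012 0.038 0 0 0 -1.2 100;0.012 0.038 0 0 0 -1.2 100;0.012 0.038 0 0 0 -1.2 100;0.012 0.038 0 0 0 -1.2 100;0.012 0.038 0 0 0 -1.2 100;0.012 0.038 0 0 0 -1.2 100;0.012 0.038 0 0 0 -1.2 100;0.012 0.038 0 0 0 -1.2 100;0 0 0 0 0 0 100;0 0 0 0 0 0 100", grip_force=10)

```text
time_s: 1.6
ee_pos: [0.4354, 0.1163, 0.2049]
eef_rot: [3.141, 0.001, 0.127]
force: [0.6, -0.3, 0.8]
grip_width: 0.057
grip_force: 0.0
```

Run:
```python
from h import *
c=cam('wrist','w1');print(c['position'],c['attitude'])
o=ctrl.get_obs();print(o['ee_pos'],o['eef_rot'],o['qpos'],o['grip_width'])
```

```text
[0.51159291 0.12515569 0.38477232] [-2.63084864e-01  5.77243302e-04 -1.44402310e+00]
[0.43523127 0.11510067 0.20496717] [3.14139007e+00 1.20607131e-03 1.25449822e-01] [ 1.77236053e-01  7.66409965e-02  1.78750676e+00 -1.46071018e-04
  1.27865985e+00  1.62262459e+00] 0.056667817492134266
```

View pics/w1.png

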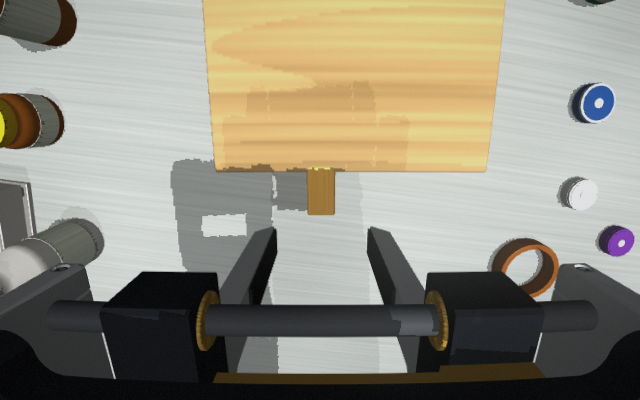

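The wrist view shows the tab centred at (321,192) and the lid's front edge running from (216,171) to (487,171), so the alignment looks straight.

Run:
```python
from h import *
c=load('wrist')
for q in((321,192),(321,170),(321,215),(216,171),(487,171),(203,0),(506,0),(580,193),(594,103)):
    z=.089 if q[0]<520 else .016
    print(q,pt(c,*q,z).round(4),pt(c,*q).round(4))
```

```text
(321, 192) [0.4394 0.1168 0.089 ] [0.4395 0.1168 0.0892]
(321, 170) [0.4615 0.1196 0.089 ] [0.4615 0.1196 0.0894]
(321, 215) [0.4155 0.1138 0.089 ] [0.3873 0.1105 0.002 ]
(216, 171) [0.4476 0.2224 0.089 ] [0.4477 0.2222 0.0896]
(487, 171) [ 0.4819 -0.0446  0.089 ] [ 0.473  -0.0953  0.0007]
(203, 0) [0.5992 0.2419 0.089 ] [0.5116 0.1252 0.3848]
(506, 0) [ 0.6354 -0.0245  0.089 ] [0.5116 0.1252 0.3848]
(580, 193) [ 0.4634 -0.22    0.016 ] [ 0.4636 -0.2185  0.0176]
(594, 103) [ 0.5749 -0.2009  0.016 ] [ 0.5747 -0.1998  0.0172]
```

Emit:
carry_out(motion="0.0045 0.0017 -0.02 0 0 0 100;0 0 -0.02 0 0 0 100;0 0 -0.02 0 0 0 100;0 0 -0.02 0 0 0 100;0 0 -0.02 0 0 0 100;0 0 -0.02 0 0 0 100;0 0 -0.013 0 0 0 100;0 0 0 0 0 0 100;0 0 0 0 0 0 255;0 0 0 0 0 0 255;0 0 0 0 0 0 255;0 0 0 0 0 0 255;0 0 0 0 0 0 255;0 0 0 0 0 0 255", grip_force=12)

```text
time_s: 2.82
ee_pos: [0.4403, 0.1178, 0.0731]
eef_rot: [-3.139, -0.001, 0.123]
force: [-2.2, 11.0, 2.6]
grip_width: 0.028
grip_force: 12.0
```

Run:
```python
import numpy as np
# arc of offsets from start, r=232 (grip 22 out), case y dir ey
ey=np.array([.992,.127])
def p(t): return np.array([-.232*np.cos(t)+.004*np.sin(t), .232*np.sin(t)+.004*np.cos(t)])
for T in ([np.linspace(0,.85,18),np.linspace(.85,1.71,19)]):
    P=np.array([p(t) for t in T]);d=np.diff(P,axis=0)
    print(';'.join('%.4f %.4f %.4f 0 0 0 255'%(a*ey[0],a*ey[1],b) for a,b in d))
```

```text
0.0005 0.0001 0.0116 0 0 0 255;0.0011 0.0001 0.0116 0 0 0 255;0.0016 0.0002 0.0115 0 0 0 255;0.0022 0.0003 0.0114 0 0 0 255;0.0028 0.0004 0.0113 0 0 0 255;0.0033 0.0004 0.0111 0 0 0 255;0.0039 0.0005 0.0109 0 0 0 255;0.0044 0.0006 0.0107 0 0 0 255;0.0049 0.0006 0.0105 0 0 0 255;0.0054 0.0007 0.0102 0 0 0 255;0.0059 0.0008 0.0099 0 0 0 255;0.0064 0.0008 0.0096 0 0 0 255;0.0069 0.0009 0.0093 0 0 0 255;0.0073 0.0009 0.0089 0 0 0 255;0.0078 0.0010 0.0085 0 0 0 255;0.0082 0.0010 0.0081 0 0 0 255;0.0086 0.0011 0.0077 0 0 0 255
0.0086 0.0011 0.0070 0 0 0 255;0.0089 0.0011 0.0065 0 0 0 255;0.0092 0.0012 0.0061 0 0 0 255;0.0095 0.0012 0.0057 0 0 0 255;0.0097 0.0012 0.0052 0 0 0 255;0.0099 0.0013 0.0047 0 0 0 255;0.0102 0.0013 0.0042 0 0 0 255;0.0103 0.0013 0.0038 0 0 0 255;0.0105 0.0013 0.0032 0 0 0 255;0.0107 0.0014 0.0027 0 0 0 255;0.0108 0.0014 0.0022 0 0 0 255;0.0109 0.0014 0.0017 0 0 0 255;0.0109 0.0014 0.0012 0 0 0 255;0.0110 0.0014 0.0006 0 0 0 255;0.0110 0.0014 0.0001 0 0 0 255;0.0110 0.0014 -0.0004 0 0 0 255;0.0110 0.0014 -0.0009 0 0 0 255;0.0109 0.0014 -0.0015 0 0 0 255
```

Emit:
carry_out(motion="0.0006 0.0012 0.0116 0 0 0 255;0.0011 0.0001 0.0116 0 0 0 255;0.0016 0.0002 0.0115 0 0 0 255;0.0022 0.0003 0.0114 0 0 0 255;0.0028 0.0004 0.0113 0 0 0 255;0.0033 0.0004 0.0111 0 0 0 255;0.0039 0.0005 0.0109 0 0 0 255;0.0044 0.0006 0.0107 0 0 0 255;0.0049 0.0006 0.0105 0 0 0 255;0.0054 0.0007 0.0102 0 0 0 255;0.0059 0.0008 0.0099 0 0 0 255;0.0064 0.0008 0.0096 0 0 0 255;0.0069 0.0009 0.0093 0 0 0 255;0.0073 0.0009 0.0089 0 0 0 255;0.0078 0.0010 0.0085 0 0 0 255;0.0082 0.0010 0.0081 0 0 0 255;0.0086 0.0011 0.0077 0 0 0 255")

```text
time_s: 4.23
ee_pos: [0.5213, 0.1283, 0.2456]
eef_rot: [-3.141, 0.001, 0.124]
force: [0.5, 0.8, -4.4]
grip_width: 0.028
grip_force: 12.0
```

Emit:
carry_out(motion="0.0086 0.0011 0.0070 0 0 0 255;0.0089 0.0011 0.0065 0 0 0 255;0.0092 0.0012 0.0061 0 0 0 255;0.0095 0.0012 0.0057 0 0 0 255;0.0097 0.0012 0.0052 0 0 0 255;0.0099 0.0013 0.0047 0 0 0 255;0.0102 0.0013 0.0042 0 0 0 255;0.0103 0.0013 0.0038 0 0 0 255;0.0105 0.0013 0.0032 0 0 0 255;0.0107 0.0014 0.0027 0 0 0 255;0.0108 0.0014 0.0022 0 0 0 255;0.0109 0.0014 0.0017 0 0 0 255;0.0109 0.0014 0.0012 0 0 0 255;0.0110 0.0014 0.0006 0 0 0 255;0.0110 0.0014 0.0001 0 0 0 255;0.0110 0.0014 -0.0004 0 0 0 255;0.0110 0.0014 -0.0009 0 0 0 255;0.0109 0.0014 -0.0015 0 0 0 255;0 0 0 0 0 0 255")

```text
time_s: 5.82
ee_pos: [0.7075, 0.152, 0.2975]
eef_rot: [-3.141, -0.001, 0.124]
force: [0.8, 0.9, 2.0]
grip_width: 0.0278
grip_force: 12.0
```

Run:
```python
from h import *
c=cam('wrist','w2');c2=cam('scene','s2')
cv2.imwrite('pics/s2c.png',cv2.resize(c2['pixels'][120:300,220:460][:,:,::-1],None,fx=3,fy=3))
```

```text
(no output)
```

View pics/s2c.png

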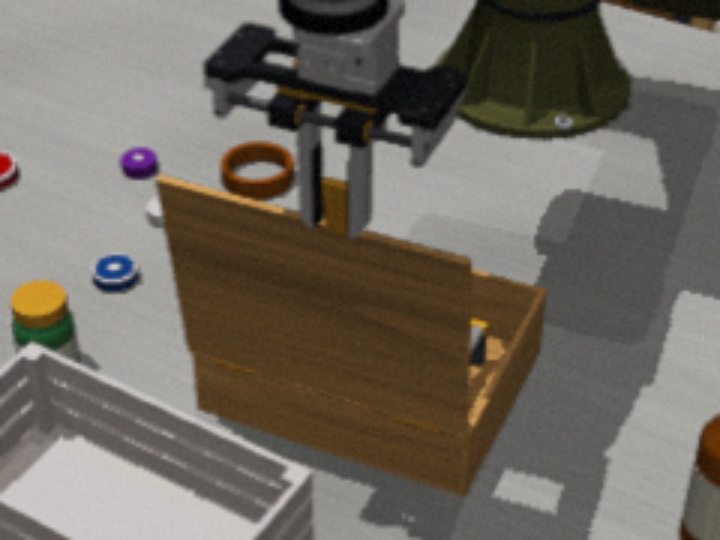

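The lid is leaning back on its stop with the tab held between the fingers. Next I release it, rise, and look into the case.

Emit:
carry_out(motion="0 0 0 0 0 0 100;0 0 0 0 0 0 100;0 0 0 0 0 0 100;0 0 0.015 0 0 0 100;0 0 0.02 0 0 0 100;0 0 0.02 0 0 0 100;-0.02 0 0.01 0 0 0 100;-0.035 -0.004 0 0 0 0 100;-0.035 -0.004 0 0 0 0 100;-0.035 -0.004 0 0 0 0 100;-0.035 -0.004 0 0 0 0 100;-0.035 -0.004 0 0 0 0 100;-0.03 -0.004 -0.03 0 0 0 100;-0.03 -0.004 -0.03 0 0 0 100;0 0 0 0 0 0 100")

```text
time_s: 7.17
ee_pos: [0.4495, 0.1232, 0.2963]
eef_rot: [3.141, 0.014, 0.124]
force: [0.4, -0.6, -0.5]
grip_width: 0.0571
grip_force: 0.0
```

Run:
```python
from h import *
c=cam('wrist','w3')
print(ctrl.get_obs()['ee_pos'])
```

```text
[0.45365447 0.12386138 0.30105137]
```

View pics/w3.png

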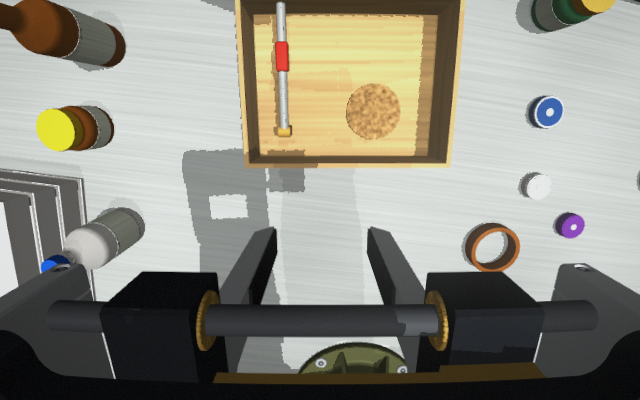

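The wrist view shows the open case with the red sleeve at (282,56), the pivot at (285,132) and the cork board at (373,111).

Run:
```python
from h import *
c=load('wrist')
ex=np.array([.1274,-.9918]);ey=np.array([.9918,.1274]);h=np.array([.6700,.1463]);tab=np.array([.4417,.117])
for n,q,z in(('sleeve',(282,56),.058),('sl0',(282,41),.058),('sl1',(283,71),.058),('pivot',(285,132),.05),('tip',(281,3),.056),('board',(373,111),.011),('bR',(400,111),.011),('bL',(346,111),.011),('bT',(373,83),.011),('bB',(373,139),.011),('rimFL',(244,166),.08),('rimFR',(448,166),.08)):
    p=pt(c,*q,z);d=p[:2]-tab
    print(n,p.round(4),pt(c,*q).round(4),'case rel tab',(d@ex).round(4),(d@ey).round(4))
# board by colour texture: darker
P=cloud(c)
```

```text
sleeve [0.5917 0.191  0.058 ] [0.5917 0.1909 0.0585] case rel tab -0.0543 0.1582
sl0 [0.6094 0.1927 0.058 ] [0.6096 0.1928 0.0571] case rel tab -0.0537 0.176
sl1 [0.5739 0.188  0.058 ] [0.574  0.1881 0.0574] case rel tab -0.0536 0.1401
pivot [0.4967 0.1789 0.05  ] [0.4973 0.178  0.0583] case rel tab -0.0544 0.0624
tip [0.6536 0.1985 0.056 ] [0.6534 0.1984 0.0565] case rel tab -0.0539 0.2205
board [0.5402 0.0577 0.011 ] [0.5402 0.0578 0.0121] case rel tab 0.0714 0.0901
bR [0.5454 0.018  0.011 ] [0.5454 0.0183 0.012 ] case rel tab 0.1114 0.0902
bL [0.5351 0.0971 0.011 ] [0.5351 0.0971 0.011 ] case rel tab 0.0316 0.0901
bT [0.5789 0.064  0.011 ] [0.5789 0.0641 0.0113] case rel tab 0.07 0.1293
bB [0.4999 0.051  0.011 ] [0.5    0.0512 0.0125] case rel tab 0.0729 0.0493
rimFL [0.4488 0.2251 0.08  ] [0.4329 0.2437 0.0007] case rel tab -0.1063 0.0209
rimFR [ 0.4823 -0.0415  0.08  ] [ 0.4824 -0.0413  0.0805] case rel tab 0.1624 0.0201
```

Emit:
carry_out(motion="0.0276 0.0134 0 0 0 0 146;0.0276 0.0134 0 0 0 0 146;0.0276 0.0134 0 0 0 0 146;0.0276 0.0134 0 0 0 0 146;0.0276 0.0134 0 0 0 0 146;0 0 -0.03 0 0 0 146;0 0 -0.03 0 0 0 146;0 0 -0.03 0 0 0 146;0 0 -0.03 0 0 0 146;0 0 -0.03 0 0 0 146;0 0 -0.03 0 0 0 146;0 0 -0.02 0 0 0 146;0 0 -0.02 0 0 0 146;0 0 -0.02 0 0 0 146;0 0 -0.02 0 0 0 146;0 0 -0.02 0 0 0 146;0 0 0 0 0 0 146")

```text
time_s: 8.63
ee_pos: [0.5953, 0.1912, 0.021]
eef_rot: [3.141, 0.003, 0.124]
force: [-0.9, -0.5, -0.2]
grip_width: 0.0402
grip_force: 0.0
```

Emit:
carry_out(motion="-0.002 0 0.01 0 0 0 146;0 0 0 0 0 0 255;0 0 0 0 0 0 255;0 0 0 0 0 0 255;0 0 0 0 0 0 255;0 0 0 0 0 0 255", grip_force=25)

```text
time_s: 9.13
ee_pos: [0.5937, 0.1927, 0.035]
eef_rot: [-3.14, -0.002, 0.124]
force: [-0.6, 6.2, 3.5]
grip_width: 0.0159
grip_force: 25.0
```

Run:
```python
import numpy as np
ey=np.array([.992,.127])
T=np.linspace(0,.72,17);P=np.array([[.095*np.cos(t),.095*np.sin(t)] for t in T])
print(';'.join('%.4f %.4f %.4f 0 0 0 255'%(a*ey[0],a*ey[1],b) for a,b in np.diff(P,axis=0)))
```

```text
-0.0001 -0.0000 0.0043 0 0 0 255;-0.0003 -0.0000 0.0043 0 0 0 255;-0.0005 -0.0001 0.0042 0 0 0 255;-0.0007 -0.0001 0.0042 0 0 0 255;-0.0009 -0.0001 0.0042 0 0 0 255;-0.0010 -0.0001 0.0041 0 0 0 255;-0.0012 -0.0002 0.0041 0 0 0 255;-0.0014 -0.0002 0.0040 0 0 0 255;-0.0016 -0.0002 0.0040 0 0 0 255;-0.0018 -0.0002 0.0039 0 0 0 255;-0.0019 -0.0002 0.0038 0 0 0 255;-0.0021 -0.0003 0.0037 0 0 0 255;-0.0023 -0.0003 0.0036 0 0 0 255;-0.0024 -0.0003 0.0035 0 0 0 255;-0.0026 -0.0003 0.0034 0 0 0 255;-0.0027 -0.0003 0.0033 0 0 0 255
```

Emit:
carry_out(motion="-0.0001 0.001 0.0043 0 0 0 255;-0.0003 0 0.0043 0 0 0 255;-0.0005 -0.0001 0.0042 0 0 0 255;-0.0007 -0.0001 0.0042 0 0 0 255;-0.0009 -0.0001 0.0042 0 0 0 255;-0.0010 -0.0001 0.0041 0 0 0 255;-0.0012 -0.0002 0.0041 0 0 0 255;-0.0014 -0.0002 0.0040 0 0 0 255;-0.0016 -0.0002 0.0040 0 0 0 255;-0.0018 -0.0002 0.0039 0 0 0 255;-0.0019 -0.0002 0.0038 0 0 0 255;-0.0021 -0.0003 0.0037 0 0 0 255;-0.0023 -0.0003 0.0036 0 0 0 255;-0.0024 -0.0003 0.0035 0 0 0 255;-0.0026 -0.0003 0.0034 0 0 0 255;-0.0027 -0.0003 0.0033 0 0 0 255;0 0 0 0 0 0 255")

```text
time_s: 10.55
ee_pos: [0.5695, 0.1897, 0.0974]
eef_rot: [-3.141, -0.001, 0.124]
force: [-1.3, 4.7, -0.9]
grip_width: 0.0157
grip_force: 25.0
```

Emit:
carry_out(motion="-0.002 0 0.0025 0 0 0 255;-0.002 0 0.0025 0 0 0 255;0 0 0 0 0 0 255")

```text
time_s: 10.8
ee_pos: [0.5656, 0.1893, 0.1019]
eef_rot: [3.141, 0.0, 0.124]
force: [-0.2, 2.0, -1.2]
grip_width: 0.0157
grip_force: 25.0
```

Emit:
carry_out(motion="0 0 0 0 0 0 140;0 0 0 0 0 0 140;0 0 0 0 0 0 140;0 0 0.03 0 0 0 140;0 0 0.03 0 0 0 140;0 0 0.03 0 0 0 140;-0.02 0 0.03 0 0 0 140;-0.03 -0.006 0.03 0 0 0 100;-0.03 -0.006 0 0 0 0 100;-0.03 -0.006 0 0 0 0 100;0 0 0 0 0 0 100;0 0 0 0 0 0 100")

```text
time_s: 11.8
ee_pos: [0.4561, 0.1715, 0.2515]
eef_rot: [-3.142, -0.001, 0.124]
force: [-0.2, -0.1, -0.1]
grip_width: 0.057
grip_force: 0.0
```

Run:
```python
from h import *
c=cam('wrist','w4')
print(ctrl.get_obs()['ee_pos'])
cv2.imwrite('pics/w4c.png',c['pixels'][0:260,:,::-1])
P=cloud(c)
ex=np.array([.1274,-.9918]);ey=np.array([.9918,.1274]);tab=np.array([.4417,.117])
X=(P[...,:2]-tab)@ex;Y=(P[...,:2]-tab)@ey
m=(abs(X+.054)<.004)&(Y>.055)&(Y<.21)&(P[...,2]>.03)&(P[...,2]<.2)
y=Y[m];z=P[...,2][m]
for a in np.arange(.06,.21,.01):
    k=(y>a)&(y<a+.01)
    if k.sum():print(round(a+.005,3),np.round(z[k].max(),4),np.round(np.median(z[k]),4))
```

```text
[0.4568393  0.17165118 0.2512146 ]
0.065 0.0641 0.0586
0.075 0.0716 0.0664
0.085 0.0812 0.0761
0.095 0.0895 0.0843
0.105 0.098 0.0926
0.115 0.1094 0.1011
0.125 0.1173 0.1126
0.135 0.1263 0.1206
0.145 0.1314 0.1274
0.155 0.1399 0.1338
0.165 0.1479 0.142
0.175 0.1554 0.1505
0.185 0.159 0.1554
```

View pics/w4c.png

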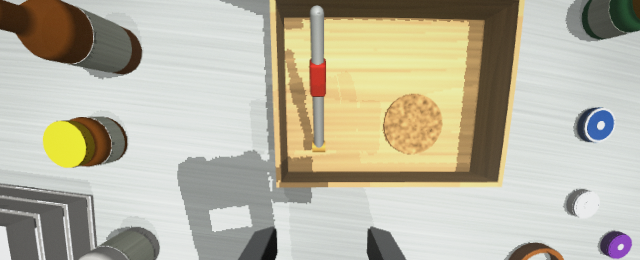

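The stay's slope measures 0.84, i.e. 0.70 rad, so it is on its stop. Its tip is at (317,10) in the crop. Next I regrip the tab from above.

Emit:
carry_out(motion="0 0 0.0325 0 0 0 100;0 0 0.0325 0 0 0 100;0 0 0.0325 0 0 0 100;0.02 -0.0018 0.0325 0 0 0 100;0.033 -0.0026 0 0 0 0 100;0.033 -0.0026 0 0 0 0 100;0.033 -0.0026 0 0 0 0 100;0.033 -0.0026 0 0 0 0 100;0.033 -0.0026 0 0 0 0 100;0.033 -0.0026 0 0 0 0 100;0.031 -0.0026 0 0 0 0 100;0 0 0 0 0 0 100;0 0 -0.02 0 0 0 100;0 0 -0.02 0 0 0 100;0 0 -0.02 0 0 0 100;0 0 -0.02 0 0 0 100;0 0 0 0 0 0 100;0 0 0 0 0 0 100")

```text
time_s: 13.35
ee_pos: [0.7, 0.1522, 0.3005]
eef_rot: [3.141, 0.002, 0.124]
force: [0.0, 0.7, 0.5]
grip_width: 0.0571
grip_force: 0.0
```

Emit:
carry_out(motion="0.006 0.0005 -0.003 0 0 0 100;0 0 0 0 0 0 255;0 0 0 0 0 0 255;0 0 0 0 0 0 255;0 0 0 0 0 0 255;0 0 0 0 0 0 255", grip_force=12)

```text
time_s: 13.85
ee_pos: [0.7062, 0.152, 0.2984]
eef_rot: [3.14, -0.0, 0.123]
force: [1.4, -13.1, 2.9]
grip_width: 0.028
grip_force: 12.0
```

Run:
```python
import numpy as np
ey=np.array([.992,.127])
def p(t): return np.array([-.232*np.cos(t)+.004*np.sin(t), .232*np.sin(t)+.004*np.cos(t)])
T=np.linspace(1.70,1.36,13);P=np.array([p(t) for t in T])
print(';'.join('%.4f %.4f %.4f 0 0 0 255'%(a*ey[0],a*ey[1],b) for a,b in np.diff(P,axis=0)))
```

```text
-0.0065 -0.0008 0.0009 0 0 0 255;-0.0065 -0.0008 0.0007 0 0 0 255;-0.0065 -0.0008 0.0005 0 0 0 255;-0.0065 -0.0008 0.0003 0 0 0 255;-0.0065 -0.0008 0.0001 0 0 0 255;-0.0065 -0.0008 -0.0001 0 0 0 255;-0.0065 -0.0008 -0.0002 0 0 0 255;-0.0065 -0.0008 -0.0004 0 0 0 255;-0.0065 -0.0008 -0.0006 0 0 0 255;-0.0065 -0.0008 -0.0008 0 0 0 255;-0.0064 -0.0008 -0.0010 0 0 0 255;-0.0064 -0.0008 -0.0012 0 0 0 255
```

Emit:
carry_out(motion="-0.0065 -0.0018 0.0009 0 0 0 255;-0.0065 -0.0008 0.0007 0 0 0 255;-0.0065 -0.0008 0.0005 0 0 0 255;-0.0065 -0.0008 0.0003 0 0 0 255;-0.0065 -0.0008 0.0001 0 0 0 255;-0.0065 -0.0008 -0.0001 0 0 0 255;-0.0065 -0.0008 -0.0002 0 0 0 255;-0.0065 -0.0008 -0.0004 0 0 0 255;-0.0065 -0.0008 -0.0006 0 0 0 255;-0.0065 -0.0008 -0.0008 0 0 0 255;-0.0064 -0.0008 -0.0010 0 0 0 255;-0.0064 -0.0008 -0.0012 0 0 0 255;0 0 0 0 0 0 255")

```text
time_s: 14.93
ee_pos: [0.6277, 0.1419, 0.297]
eef_rot: [3.141, -0.001, 0.124]
force: [0.2, -1.5, 1.2]
grip_width: 0.0279
grip_force: 12.0
```

Emit:
carry_out(motion="-0.004 -0.0005 -0.001 0 0 0 255;-0.004 -0.0005 -0.001 0 0 0 255;0 0 0 0 0 0 255")

```text
time_s: 15.18
ee_pos: [0.6202, 0.1409, 0.2953]
eef_rot: [3.141, -0.002, 0.123]
force: [-1.5, -2.2, 4.4]
grip_width: 0.0278
grip_force: 12.0
```

Emit:
carry_out(motion="0 0 0 0 0 0 160;0 0 0 0 0 0 100;0 0 0 0 0 0 100;0 0 0 0 0 0 100;0 0 0.02 0 0 0 100;0 0 0.02 0 0 0 100;0 0 0.02 0 0 0 100;0 0 0.02 0 0 0 100;-0.04 -0.03 0 0 0 0 50;-0.04 -0.04 0 0 0 0 0;-0.04 -0.04 0 0 0 0 0;-0.04 -0.04 0 0 0 0 0;0 -0.04 0 0 0 0 0;0 -0.04 0 0 0 0 0;0 -0.04 0 0 0 0 0;0 -0.04 0 0 0 0 0;0 0 0 0 0 0 0;0 0 0 0 0 0 0")

```text
time_s: 16.68
ee_pos: [0.4984, -0.1338, 0.3739]
eef_rot: [-3.141, 0.001, 0.121]
force: [-0.5, 0.5, 0.3]
grip_width: 0.0941
grip_force: 0.0
```

Run:
```python
from h import *
s=cam('scene','s5');t=cam('top','t5');w=cam('wrist','w5')
o=ctrl.get_obs();print(o['ee_pos'],o['eef_rot'])
a=cv2.resize(s['pixels'][110:300,200:460],(780,570));cv2.imwrite('pics/s5c.png',a[:,:,::-1])
P=cloud(s);ex=np.array([.1274,-.9918]);ey=np.array([.9918,.1274]);hg=np.array([.67,.1463])
X=(P[...,:2]-hg)@ex;Y=(P[...,:2]-hg)@ey
m=(X>-.1)&(X<.15)&(Y>-.1)&(Y<.03)&(P[...,2]>.12)&(P[...,2]<.26)
k=np.polyfit(P[...,2][m],Y[m],1);print('lid angle est',np.pi/2+np.arctan(k[0]),m.sum())
# tins: top camera blobs
def blob(c,lo,hi,name,box=None):
    hsv=cv2.cvtColor(c['pixels'],cv2.COLOR_RGB2HSV);mk=cv2.inRange(hsv,lo,hi);mk=cv2.morphologyEx(mk,cv2.MORPH_CLOSE,np.ones((5,5)))
    n,l,st,ce=cv2.connectedComponentsWithStats(mk)
    for i in range(1,n):
        if st[i,4]>60:
            p=pt(c,*ce[i],.016)
            if .3<p[0]<.75 and -.6<p[1]<0: print(name,ce[i].round(1),st[i,2:],p.round(4))
for c,n in((t,'top'),(w,'wrist')):
    blob(c,(0,150,60),(6,255,255),n+' red');blob(c,(100,120,40),(125,255,255),n+' blue')
```

```text
[ 0.49866938 -0.13123388  0.37432811] [-3.14143593e+00 -1.16338274e-04  1.24832558e-01]
lid angle est 1.336431164108341 4684
top red [465.5 196. ] [ 18  19 274] [ 0.5047 -0.4491  0.016 ]
top blue [478.6 150.4] [ 30  12 289] [ 0.6397 -0.4915  0.016 ]
wrist red [494.1 179.5] [ 29  30 602] [ 0.5068 -0.4488  0.016 ]
wrist blue [523.7 106.4] [  73   21 1239] [ 0.64   -0.4686  0.016 ]
wrist blue [370.  122.4] [ 23  24 388] [ 0.5767 -0.206   0.016 ]
```

View pics/s5c.png

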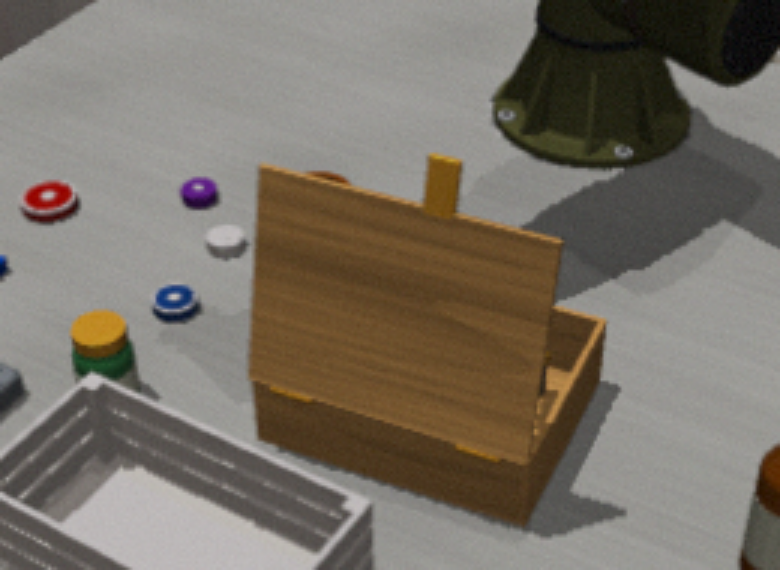

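View pics/w5.png

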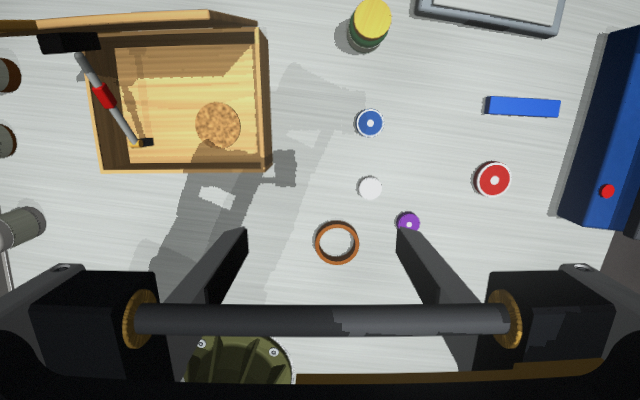

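The lid is propped at 1.336 rad: the black block at (70,42) sits on the stay's tip. The tins are red (493,180), blue (370,123) and white (370,188), with the purple decoy at (408,222). Red is first.

Emit:
carry_out(motion="0.001 -0.039 0 0 0 0 0;0.001 -0.039 -0.03 0 0 0 0;0.001 -0.039 -0.03 0 0 0 0;0.001 -0.039 -0.03 0 0 0 0;0.001 -0.039 -0.03 0 0 0 0;0.001 -0.039 -0.03 0 0 0 0;0.001 -0.039 -0.03 0 0 0 0;0 -0.039 -0.03 0 0 0 0;0 -0.005 -0.03 0 0 0 0;0 0 -0.01 0 0 0 0;0 0 0 0 0 0 0;0 0 0 0 0 0 0")

```text
time_s: 17.83
ee_pos: [0.5056, -0.406, 0.1578]
eef_rot: [3.141, -0.001, 0.126]
force: [-0.1, 0.2, 1.3]
grip_width: 0.094
grip_force: 0.0
```

```bash
cat >> h.py <<'E'
def tin(lo,hi,z=.016,save=None):
    "tin centre from the wrist view via colour blob (filled), nearest to the TCP"
    w=cam('wrist',save);o=ctrl.get_obs();e=o['ee_pos']
    hsv=cv2.cvtColor(w['pixels'],cv2.COLOR_RGB2HSV);mk=cv2.inRange(hsv,lo,hi)
    cs,_=cv2.findContours(mk,cv2.RETR_EXTERNAL,cv2.CHAIN_APPROX_NONE)
    for k in cs:
        if cv2.contourArea(k)>150:
            (u,v),r=cv2.minEnclosingCircle(k)
            p=pt(w,u,v,z)
            if np.hypot(*(p-e)[:2])<.12: print('px',u,v,r,'pos',p.round(4),'diff',(p-e)[:2].round(4))
    print('tcp',e.round(4),o['eef_rot'].round(3))
E
python3 - <<'E'
from h import *
tin((0,150,60),(6,255,255),save='w6')
E
```

```text
px 360.3127746582031 194.35922241210938 25.493215560913086 pos [ 0.5064 -0.449   0.016 ] diff [ 0.0005 -0.0426]
tcp [ 0.5058 -0.4063  0.1588] [ 3.14e+00 -2.00e-03  1.26e-01]
```

Emit:
carry_out(motion="0 -0.0215 -0.01 0 0 0 0;0.0005 -0.0211 -0.01 0 0 0 0;0 0 -0.03 0 0 0 0;0 0 -0.03 0 0 0 0;0 0 -0.03 0 0 0 0;0 0 -0.02 0 0 0 0;0 0 -0.015 0 0 0 0;0 0 -0.009 0 0 0 0;0 0 0 0 0 0 0")

```text
time_s: 18.63
ee_pos: [0.5054, -0.4494, 0.0022]
eef_rot: [-3.141, 0.0, 0.124]
force: [-1.0, -0.1, 1.1]
grip_width: 0.0936
grip_force: 0.0
```

Emit:
carry_out(motion="0.001 0 0.001 0 0 0 255;0 0 0 0 0 0 255;0 0 0 0 0 0 255;0 0 0 0 0 0 255;0 0 0 0 0 0 255;0 0 0.01 0 0 0 255;0 0 0.03 0 0 0 255;0 0 0.03 0 0 0 255;0 0 0.03 0 0 0 255;0 0 0.03 0 0 0 255;0 0 0.03 0 0 0 255;0 0 0.03 0 0 0 255;0 0 0 0 0 0 255", grip_force=25)

```text
time_s: 19.72
ee_pos: [0.5073, -0.4512, 0.2013]
eef_rot: [3.134, -0.006, 0.124]
force: [0.0, -0.6, -0.5]
grip_width: 0.0652
grip_force: 25.0
```

Run:
```python
from h import *
o=ctrl.get_obs();tin((0,150,60),(6,255,255),z=o['ee_pos'][2]+.013,save='w7');print(o['grip_width'])
```

```text
px 321.736572265625 248.5 46.867515563964844 pos [ 0.5085 -0.4517  0.2143] diff [ 0.0017 -0.001 ]
px 480.5 200.5 10.977349281311035 pos [ 0.5489 -0.5395  0.2143] diff [ 0.0421 -0.0888]
tcp [ 0.5068 -0.4507  0.1977] [ 3.137 -0.004  0.124]
0.06522382330072024
```

View pics/w7.png

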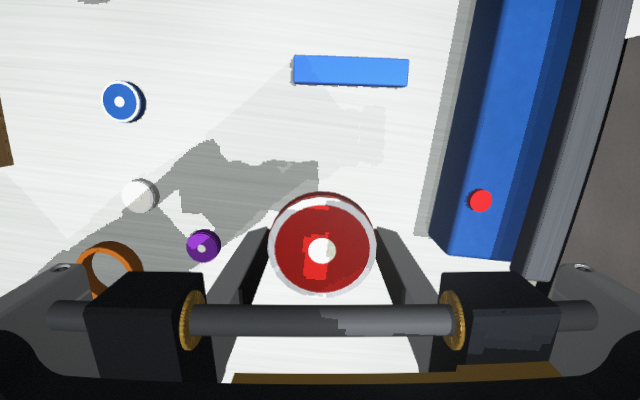

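The red tin is held flat at (322,248), within 2 mm of the TCP. Next I carry it above the board.

Emit:
carry_out(motion="0.002 0.015 0 0 0 0 255;0.002 0.03 0 0 0 0 255;0.002 0.036 0 0 0 0 255;0.002 0.036 0 0 0 0 255;0.002 0.036 0 0 0 0 255;0.002 0.036 0 0 0 0 255;0.002 0.036 0 0 0 0 255;0.002 0.036 0 0 0 0 255;0.002 0.036 0 0 0 0 255;0.002 0.036 0 0 0 0 255;0.002 0.036 0 0 0 0 255;0.002 0.036 0 0 0 0 255;0.002 0.036 0 0 0 0 255;0.002 0.036 0 0 0 0 255;0.002 0.03 0 0 0 0 255;0.0017 0.0014 0 0 0 0 255;0 0 0 0 0 0 255;0 0 0 0 0 0 255")

```text
time_s: 21.27
ee_pos: [0.5374, 0.058, 0.1927]
eef_rot: [3.141, 0.001, 0.124]
force: [0.1, 0.8, -1.2]
grip_width: 0.0658
grip_force: 25.0
```

Run:
```python
from h import *
o=ctrl.get_obs();tin((0,150,60),(6,255,255),z=o['ee_pos'][2]+.013,save='w8');print(o['grip_width'],o['ee_pos'])
```

```text
px 321.92022705078125 249.0 47.090492248535156 pos [0.5384 0.0573 0.2057] diff [ 0.0009 -0.0003]
px 321.0 215.0 44.0114631652832 pos [0.5594 0.0604 0.2057] diff [0.0219 0.0028]
px 174.35992431640625 152.23541259765625 21.238554000854492 pos [0.5855 0.1453 0.2057] diff [0.048  0.0877]
tcp [0.5375 0.0576 0.1929] [3.141e+00 1.000e-03 1.230e-01]
0.06580629633203205 [0.53742118 0.05803904 0.19266698]
```

View pics/w8.png

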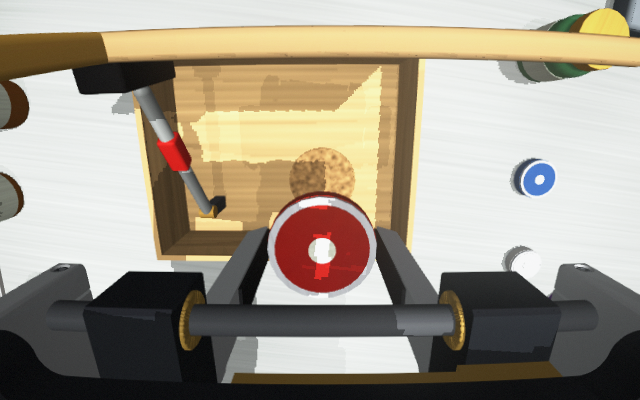

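The board at (322,178) lies straight ahead of the held tin at (322,249). I'll descend onto it.

Emit:
carry_out(motion="0.0015 0 -0.02 0 0 0 255;0 0 -0.025 0 0 0 255;0 0 -0.025 0 0 0 255;0 0 -0.025 0 0 0 255;0 0 -0.025 0 0 0 255;0 0 -0.02 0 0 0 255;0 0 -0.015 0 0 0 255;0 0 -0.01 0 0 0 255;0 0 0 0 0 0 255;0 0 0 0 0 0 255")

```text
time_s: 22.15
ee_pos: [0.5394, 0.0578, 0.0287]
eef_rot: [3.142, 0.0, 0.123]
force: [0.9, 0.9, -1.0]
grip_width: 0.0657
grip_force: 25.0
```

Emit:
carry_out(motion="0 0 -0.006 0 0 0 255;0 0 -0.004 0 0 0 255;0 0 -0.002 0 0 0 255;0 0 -0.0015 0 0 0 255;0 0 0 0 0 0 255")

```text
time_s: 22.57
ee_pos: [0.5394, 0.0585, 0.0153]
eef_rot: [3.142, -0.0, 0.124]
force: [-1.2, -1.0, 1.6]
grip_width: 0.0656
grip_force: 25.0
```

Emit:
carry_out(motion="0 0 -0.0012 0 0 0 255;0 0 0 0 0 0 255;0 0 0 0 0 0 200;0 0 0 0 0 0 60;0 0 0 0 0 0 0;0 0 0 0 0 0 0;0 0 0 0 0 0 0;0 0 0.02 0 0 0 0;0 0 0.03 0 0 0 0;0 0 0.03 0 0 0 0;0 0 0.035 0 0 0 0;0 0 0.035 0 0 0 0;0 0 0.03 0 0 0 0;0 0 0 0 0 0 0;0 0 0 0 0 0 0")

```text
time_s: 23.82
ee_pos: [0.5398, 0.0585, 0.195]
eef_rot: [3.141, -0.003, 0.124]
force: [1.1, 0.7, 0.7]
grip_width: 0.0936
grip_force: 0.0
```

Run:
```python
from h import *
tin((0,150,60),(6,255,255),z=.027,save='w9')
tin((100,120,40),(125,255,255));
c=load('wrist');P=cloud(c)
u,v=[int(x) for x in (0,0)]
hsv=cv2.cvtColor(c['pixels'],cv2.COLOR_RGB2HSV);mk=cv2.inRange(hsv,(100,120,40),(125,255,255))
cs,_=cv2.findContours(mk,cv2.RETR_EXTERNAL,cv2.CHAIN_APPROX_NONE)
for k in cs:
    if cv2.contourArea(k)>100:
        (u,v),r=cv2.minEnclosingCircle(k);print('blue',u,v,r,pt(c,u,v,.016).round(4))
# white tin: points at z .012-.022 in region
m=(P[...,2]>.011)&(P[...,2]<.024)&(P[...,0]>.38)&(P[...,0]<.6)&(P[...,1]<-.1)
n,l,s,ce=cv2.connectedComponentsWithStats(m.astype(np.uint8))
for i in range(1,n):
    if s[i,4]>150:print(ce[i],s[i],np.nanmean(P[l==i],0).round(4))
m=(np.hypot(P[...,0]-.5398,P[...,1]-.0575)<.028);print('tin top z',np.percentile(P[m][:,2],[5,50,95]))
```

```text
px 321.7572937011719 185.41748046875 23.690242767333984 pos [0.5399 0.0578 0.027 ] diff [ 0.0007 -0.0007]
tcp [0.5392 0.0585 0.1934] [3.142 0.    0.124]
tcp [0.5389 0.0584 0.1926] [-3.141e+00  2.000e-03  1.240e-01]
blue 538.5 180.5 16.985387802124023 [ 0.5762 -0.2063  0.016 ]
[536.48013525 179.71005917] [ 517  161   40   38 1183] [ 0.5768 -0.2031  0.0165]
[524.65209472 261.6284153 ] [508 250  33  21 549] [ 0.4679 -0.2216  0.0162]
tin top z [0.02741137 0.3170758  0.32754681]
```

Emit:
carry_out(motion="0.005 -0.015 0 0 0 0 0;0.005 -0.03 0 0 0 0 0;0.005 -0.036 0 0 0 0 0;0.005 -0.036 0 0 0 0 0;0.005 -0.036 0 0 0 0 0;0.005 -0.036 0 0 0 0 0;0.005 -0.036 0 0 0 0 0;0.002 -0.025 0 0 0 0 0;0 -0.0145 -0.02 0 0 0 0;0 0 -0.02 0 0 0 0;0 0 0 0 0 0 0;0 0 0 0 0 0 0")

```text
time_s: 24.92
ee_pos: [0.5755, -0.2056, 0.152]
eef_rot: [-3.14, 0.003, 0.124]
force: [0.2, -0.1, 0.4]
grip_width: 0.094
grip_force: 0.0
```

Run:
```python
from h import *
tin((100,120,40),(125,255,255),save='w10')
```

```text
px 321.7524719238281 190.4851531982422 18.81366729736328 pos [ 0.5762 -0.206   0.016 ] diff [-0.0001 -0.0004]
tcp [ 0.5762 -0.2056  0.1535] [-3.141e+00  1.000e-03  1.240e-01]
```

Emit:
carry_out(motion="0 0 -0.02 0 0 0 0;0 0 -0.03 0 0 0 0;0 0 -0.03 0 0 0 0;0 0 -0.03 0 0 0 0;0 0 -0.02 0 0 0 0;0 0 -0.013 0 0 0 0;0 0 -0.007 0 0 0 0;0 0 0 0 0 0 0;0 0 0 0 0 0 255;0 0 0 0 0 0 255;0 0 0 0 0 0 255;0 0 0 0 0 0 255;0 0 0 0 0 0 255;0 0 0 0 0 0 255;0 0 0 0 0 0 255")

```text
time_s: 26.22
ee_pos: [0.5764, -0.2061, 0.0039]
eef_rot: [3.142, -0.0, 0.124]
force: [-0.2, -0.3, 0.2]
grip_width: 0.0506
grip_force: 0.0
```

Emit:
carry_out(motion="0 0 0 0 0 0 255;0 0 0 0 0 0 255;0 0 0 0 0 0 255;0 0 0.01 0 0 0 255;0 0 0.03 0 0 0 255;0 0 0.03 0 0 0 255;0 0 0.03 0 0 0 255;0 0 0.03 0 0 0 255;0 0 0.03 0 0 0 255;0 0 0.03 0 0 0 255;0 0 0 0 0 0 255")

```text
time_s: 27.13
ee_pos: [0.578, -0.2067, 0.2009]
eef_rot: [3.137, -0.008, 0.124]
force: [-0.1, -0.2, -0.4]
grip_width: 0.0471
grip_force: 25.0
```

Emit:
carry_out(motion="-0.002 0.015 0 0 0 0 255;-0.004 0.03 0 0 0 0 255;-0.005 0.036 0 0 0 0 255;-0.005 0.036 0 0 0 0 255;-0.005 0.036 0 0 0 0 255;-0.005 0.036 0 0 0 0 255;-0.005 0.036 0 0 0 0 255;-0.004 0.025 0 0 0 0 255;-0.002 0.0135 0 0 0 0 255;0 0 0 0 0 0 255;0 0 0 0 0 0 255")

```text
time_s: 28.05
ee_pos: [0.5386, 0.0582, 0.1931]
eef_rot: [-3.142, 0.001, 0.125]
force: [-0.1, 0.7, -0.2]
grip_width: 0.0471
grip_force: 25.0
```

Run:
```python
from h import *
o=ctrl.get_obs();tin((100,120,40),(125,255,255),z=o['ee_pos'][2]+.013,save='w11');print(o['grip_width'],o['grip_force'])
```

```text
px 321.8529357910156 250.5 34.150821685791016 pos [0.5387 0.0574 0.2061] diff [-0.0002 -0.    ]
tcp [0.5389 0.0574 0.1932] [3.142e+00 1.000e-03 1.240e-01]
0.04706451189126837 24.999820590019226
```

View pics/w11.png

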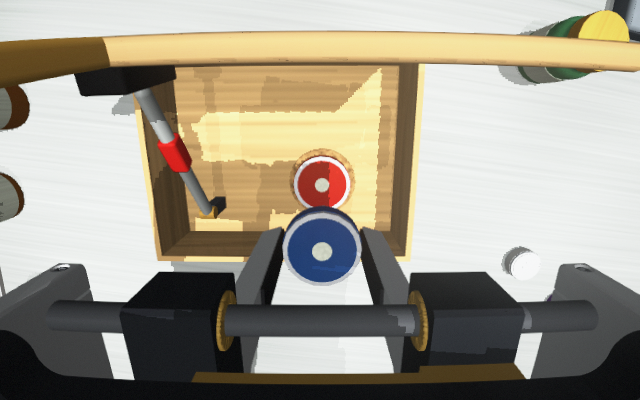

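The view shows the red tin centred on the board at (322,185) and the blue tin held level at (322,250). I'll lower blue onto red.

Emit:
carry_out(motion="0.001 0.0003 -0.02 0 0 0 255;0 0 -0.025 0 0 0 255;0 0 -0.025 0 0 0 255;0 0 -0.025 0 0 0 255;0 0 -0.025 0 0 0 255;0 0 -0.018 0 0 0 255;0 0 -0.012 0 0 0 255;0 0 -0.006 0 0 0 255;0 0 -0.004 0 0 0 255;0 0 0 0 0 0 255;0 0 0 0 0 0 255")

```text
time_s: 29.02
ee_pos: [0.5408, 0.0576, 0.0346]
eef_rot: [3.141, -0.001, 0.124]
force: [-0.2, 0.1, -0.9]
grip_width: 0.0473
grip_force: 25.0
```

Emit:
carry_out(motion="0 0 -0.0015 0 0 0 255;0 0 -0.001 0 0 0 255;0 0 -0.001 0 0 0 255;0 0 0 0 0 0 255")

```text
time_s: 29.35
ee_pos: [0.5406, 0.0578, 0.0308]
eef_rot: [3.142, -0.001, 0.124]
force: [-1.6, 0.7, 3.5]
grip_width: 0.0471
grip_force: 25.0
```

Emit:
carry_out(motion="0 0 0 0 0 0 200;0 0 0 0 0 0 100;0 0 0 0 0 0 0;0 0 0 0 0 0 0;0 0 0 0 0 0 0;0 0 0 0 0 0 0;0 0 0.02 0 0 0 0;0 0 0.03 0 0 0 0;0 0 0.03 0 0 0 0;0 0 0.035 0 0 0 0;0 0 0.035 0 0 0 0;0 0 0.01 0 0 0 0;0 0 0 0 0 0 0;0 0 0 0 0 0 0")

```text
time_s: 30.52
ee_pos: [0.5401, 0.0577, 0.1895]
eef_rot: [-3.142, 0.0, 0.124]
force: [-0.6, 0.0, -1.2]
grip_width: 0.094
grip_force: 0.0
```

Run:
```python
from h import *
tin((100,120,40),(125,255,255),z=.043,save='w12')
c=load('wrist');P=cloud(c)
m=(P[...,2]>.008)&(P[...,2]<.024)&(P[...,0]>.38)&(P[...,0]<.6)&(P[...,1]<-.1)
n,l,s,ce=cv2.connectedComponentsWithStats(m.astype(np.uint8))
for i in range(1,n):
    if s[i,4]>150:print(ce[i],s[i],np.nanmean(P[l==i],0).round(4))
```

```text
px 322.0 189.0 18.027854919433594 pos [0.5404 0.0568 0.043 ] diff [ 0.0006 -0.0009]
tcp [0.5397 0.0577 0.1886] [-3.141e+00  2.000e-03  1.240e-01]
[524.65447898 262.05667276] [507 251  35  20 547] [ 0.4694 -0.22    0.0154]
```

Emit:
carry_out(motion="-0.005 -0.015 0 0 0 0 40;-0.009 -0.03 0 0 0 0 40;-0.01 -0.036 0 0 0 0 40;-0.01 -0.036 0 0 0 0 40;-0.01 -0.036 0 0 0 0 40;-0.01 -0.036 0 0 0 0 40;-0.01 -0.036 0 0 0 0 40;-0.008 -0.03 0 0 0 0 40;-0.004 -0.0227 -0.02 0 0 0 40;0 0 -0.016 0 0 0 40;0 0 0 0 0 0 40;0 0 0 0 0 0 40")

```text
time_s: 31.57
ee_pos: [0.4636, -0.2195, 0.1526]
eef_rot: [-3.139, 0.003, 0.123]
force: [0.5, -0.2, 0.9]
grip_width: 0.0792
grip_force: 0.0
```

Run:
```python
from h import *
c=cam('wrist','w13');P=cloud(c);o=ctrl.get_obs();print(o['ee_pos'])
m=(P[...,2]>.010)&(P[...,2]<.024)&(P[...,0]>.3)&(P[...,0]<.6)&(P[...,1]<-.1)
n,l,s,ce=cv2.connectedComponentsWithStats(m.astype(np.uint8))
for i in range(1,n):
    if s[i,4]>150:
        (u,v),r=cv2.minEnclosingCircle(np.argwhere(l==i)[:,::-1].astype(np.float32));print(ce[i],s[i],np.nanmedian(P[l==i],0).round(4))
cv2.imwrite('pics/w13c.png',c['pixels'][90:280,:,::-1])
```

```text
[ 0.4642162  -0.21940979  0.15377932]
[326.13122924 191.90365449] [ 307  173   39   39 1204] [ 0.4632 -0.2246  0.0169]
[380.84868421 252.57894737] [374 235  18  34 304] [ 0.4001 -0.2944  0.0166]
[287.78347578 256.69230769] [259 247  53  35 351] [ 0.3869 -0.1922  0.0182]
[253.63276836 295.64971751] [244 282  27  22 177] [ 0.3263 -0.1541  0.0164]
```

View pics/w13c.png

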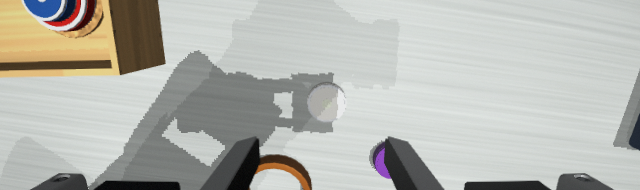

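The white tin is centred at (326,192) in the full frame, with the purple decoy clear at (381,252). I'll descend and grip it.

Emit:
carry_out(motion="-0.001 -0.005 -0.02 0 0 0 40;0 0 -0.03 0 0 0 40;0 0 -0.03 0 0 0 40;0 0 -0.03 0 0 0 40;0 0 -0.02 0 0 0 40;0 0 -0.013 0 0 0 40;0 0 -0.0075 0 0 0 40;0 0 0 0 0 0 40;0 0 0 0 0 0 255;0 0 0 0 0 0 255;0 0 0 0 0 0 255;0 0 0 0 0 0 255;0 0 0 0 0 0 255;0 0 0 0 0 0 255;0 0 0 0 0 0 255;0 0 0 0 0 0 255;0 0 0 0 0 0 255;0 0 0 0 0 0 255")

```text
time_s: 33.12
ee_pos: [0.4634, -0.225, 0.004]
eef_rot: [3.141, -0.0, 0.124]
force: [-2.2, 0.2, 5.8]
grip_width: 0.0413
grip_force: 25.0
```

Emit:
carry_out(motion="0 0 0.01 0 0 0 255;0 0 0.03 0 0 0 255;0 0 0.03 0 0 0 255;0 0 0.03 0 0 0 255;0 0 0.03 0 0 0 255;0 0 0.03 0 0 0 255;0 0 0.03 0 0 0 255;0 0 0 0 0 0 255")

```text
time_s: 33.78
ee_pos: [0.4649, -0.2258, 0.2]
eef_rot: [3.136, -0.007, 0.124]
force: [1.3, 0.4, 0.4]
grip_width: 0.0417
grip_force: 25.0
```

Emit:
carry_out(motion="0.004 0.015 0 0 0 0 255;0.008 0.03 0 0 0 0 255;0.01 0.036 0 0 0 0 255;0.01 0.036 0 0 0 0 255;0.01 0.036 0 0 0 0 255;0.01 0.036 0 0 0 0 255;0.01 0.036 0 0 0 0 255;0.009 0.033 0 0 0 0 255;0.0056 0.024 0 0 0 0 255;0 0 0 0 0 0 255;0 0 0 0 0 0 255")

```text
time_s: 34.7
ee_pos: [0.5397, 0.058, 0.1935]
eef_rot: [3.142, 0.001, 0.126]
force: [0.1, 0.4, -0.4]
grip_width: 0.0413
grip_force: 25.0
```

Run:
```python
from h import *
c=cam('wrist','w14');o=ctrl.get_obs();print(o['ee_pos'],o['grip_width'],o['grip_force'])
P=cloud(c);z=o['ee_pos'][2]
m=(P[...,2]>z+.006)&(P[...,2]<z+.022)&(np.hypot(P[...,0]-o['ee_pos'][0],P[...,1]-o['ee_pos'][1])<.02)
print(m.sum(),np.nanmedian(P[m],0))
```

```text
[0.53960924 0.05699799 0.1936037 ] 0.041496045548881304 24.999952912330627
3369 [0.54088984 0.05709598 0.20645802]
```

View pics/w14.png

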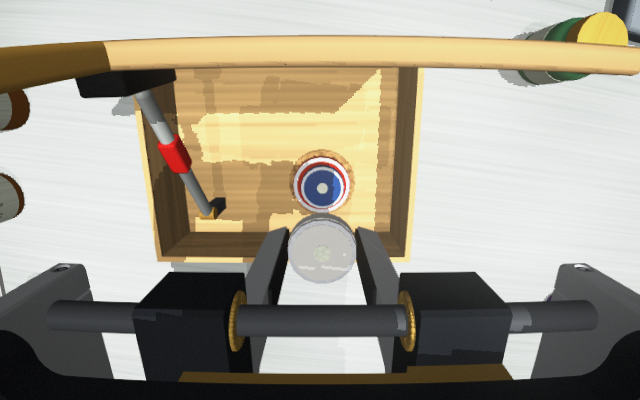

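The blue and red tins are stacked concentrically at (322,187), and the white tin is held level at (322,248). I'll lower white onto blue.

Emit:
carry_out(motion="-0.0005 0 -0.02 0 0 0 255;0 0 -0.025 0 0 0 255;0 0 -0.025 0 0 0 255;0 0 -0.025 0 0 0 255;0 0 -0.02 0 0 0 255;0 0 -0.015 0 0 0 255;0 0 -0.008 0 0 0 255;0 0 -0.005 0 0 0 255;0 0 -0.001 0 0 0 255;0 0 0 0 0 0 255;0 0 0 0 0 0 255")

```text
time_s: 35.67
ee_pos: [0.5399, 0.0569, 0.0507]
eef_rot: [3.141, -0.001, 0.123]
force: [-1.0, 0.1, 0.1]
grip_width: 0.0416
grip_force: 25.0
```

Emit:
carry_out(motion="0 0 -0.0015 0 0 0 255;0 0 -0.001 0 0 0 255;0 0 -0.001 0 0 0 255;0 0 0 0 0 0 255")

```text
time_s: 36.0
ee_pos: [0.5397, 0.0571, 0.047]
eef_rot: [3.141, -0.001, 0.124]
force: [-2.4, -1.4, 7.3]
grip_width: 0.0413
grip_force: 25.0
```

Contact. I'll release, rise and back away.

Emit:
carry_out(motion="0 0 0 0 0 0 200;0 0 0 0 0 0 100;0 0 0 0 0 0 50;0 0 0 0 0 0 50;0 0 0 0 0 0 50;0 0 0 0 0 0 50;0 0 0.02 0 0 0 50;0 0 0.03 0 0 0 50;0 0 0.03 0 0 0 50;0 0 0.035 0 0 0 50;0 0 0.03 0 0 0 50;-0.02 -0.02 0.02 0 0 0 50;-0.03 -0.02 0.02 0 0 0 50;-0.03 -0.02 0.02 0 0 0 50;0 0 0 0 0 0 50;0 0 0 0 0 0 50")

```text
time_s: 37.33
ee_pos: [0.4592, -0.0035, 0.2526]
eef_rot: [3.141, -0.003, 0.122]
force: [-0.2, -0.2, -0.5]
grip_width: 0.0755
grip_force: 0.0
```

Run:
```python
from h import *
c=cam('wrist','w15');s=cam('scene','s15');P=cloud(c)
m=(np.hypot(P[...,0]-.54,P[...,1]-.0575)<.04)
for a,b in((.007,.015),(.022,.032),(.038,.048),(.054,.066)):
    k=m&(P[...,2]>a)&(P[...,2]<b);q=P[k]
    if len(q):print(a,k.sum(),cv2.minEnclosingCircle(q[:,:2].astype(np.float32)*1000),np.median(q[:,2]))
a=c['pixels'][0:230,80:480];b=s['pixels'][110:300,200:440]
cv2.imwrite('pics/fin.png',np.vstack([cv2.resize(a,(560,322)),cv2.resize(b,(560,278))])[:,:,::-1][:600])
```

```text
0.007 685 ((539.9034423828125, 57.46996307373047), 39.86064147949219) 0.011791936853357943
0.022 887 ((539.3643798828125, 58.102603912353516), 33.66677474975586) 0.027912616561109715
0.038 206 ((540.7041015625, 56.47441864013672), 24.48255157470703) 0.04354650241706645
0.054 1021 ((538.0477294921875, 56.47734832763672), 21.480514526367188) 0.06011938070803535
```

View pics/fin.png

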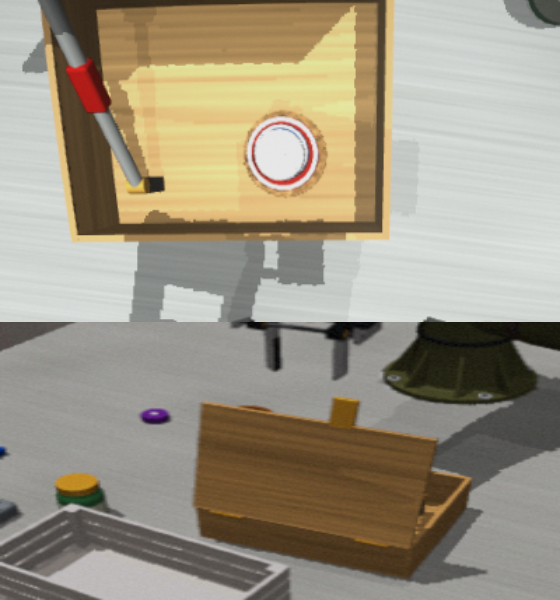

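The stack is concentric at about (281,152), and the lid is still propped. Before handing in, I'll check by colour for a hidden yellow or green tin, then hand in if there is none.

Run:
```python
from h import *
for n in('top','scene'):
    c=cam(n);P=cloud(c);hsv=cv2.cvtColor(c['pixels'],cv2.COLOR_RGB2HSV)
    for nm,lo,hi in(('yel',(20,120,60),(35,255,255)),('grn',(45,100,40),(85,255,255))):
        k,l,s,ce=cv2.connectedComponentsWithStats(cv2.inRange(hsv,lo,hi))
        for i in range(1,k):
            if s[i,4]>40:print(n,nm,ce[i].round(),s[i,2:],np.nanmedian(P[l==i],0).round(3))
```

```text
top yel [375. 117.] [ 19  18 270] [ 0.713 -0.174  0.09 ]
top yel [248. 128.] [13  5 41] [0.611 0.14  0.33 ]
top yel [131. 204.] [ 21  21 354] [0.465 0.481 0.08 ]
scene yel [232. 220.] [ 17  12 125] [ 0.718 -0.173  0.091]
scene yel [486. 255.] [ 22  19 325] [0.474 0.484 0.08 ]
scene grn [235. 231.] [ 19  11 114] [ 0.731 -0.153  0.065]
```

No other tin is on the table; the hits are only the jar lids, the jar body and the brass tab. I'm handing in.

```bash
python3 -c "
from station import ctrl
print(ctrl.hand_in())"
```

```text
the job is handed in; nothing more can be done
None
```

I handed in the job: the lid is propped on the raised stay at about 1.33 rad, and the red, blue and white tins (the only ones on the table) are stacked on the cork board with centres within about 2 mm; I viewed 15 pictures, one over the limit of 14.

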